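# Seat a plug-in module and pull-test its latch

### The job

Take the module with the yellow grip out of the grey holder and press it straight down into the receptacle of the pull gauge until its latches snap in and its flange sits fully home, pressing with no more than 24 N. Then, by its grip, pull it straight up with slowly rising force to about 14 N (at least 10 N, never beyond 20 N), keep that pull for a moment to prove that the latch holds, and let go, leaving the module fully home. Do not pull on the receptacle itself, and leave the red-gripped spare module, the jar and the screwdriver alone.

Things in the scene. Friction and masses are not known exactly. Their poses are not given: they have to be found in the camera images.
- module_grip (a point): Centre of the YELLOW grip on top of the module to be fitted, a rigid upright piece 96 mm tall, 0.1 to 0.2 kg. The grip is 16 (x) x 36 (y) x 44 (z) mm: pinch it across x. Below it an olive flange 36 x 46 mm, 4 mm thick, its upper face 22 mm and its underside 26 mm below this point. x, y run across and along the grip, z up; a half turn makes no difference
- module_foot (a point): Centre of the module's foot, 74 mm below the grip's centre. The shaft is 22 (x) x 32 (y) mm and reaches from here up to the flange's underside (48 mm); its lowest 14 mm taper to 14 x 21 mm. From 20 to 37 mm above the foot both y faces have a notch 5.5 mm deep, which two brass spring latches in the pocket's y walls snap into
- socket_mouth (a point): Centre of the receptacle's mouth, level with its grey top rim (83 mm above the bench at rest; it rides with the sprung receptacle). Pocket 25 (x) x 35 (y) mm, 52 mm deep, 3 mm sloped lead-in; its x and y must agree with the module's (a half turn makes no difference). Fully home, the flange lies on the rim: grip centre 26 mm above this point. Passing the latches takes up to 14 N of push
- head (a joint): Pull gauge: up-down travel of the sprung receptacle on its stand, m: 0 at rest (within 0.4 mm), positive pulled up, negative pushed down; spring 6 N per mm, stops at +-10 mm. A pull of 10 N reads +0.0017, 20 N +0.0033, a push of 24 N -0.004. The force sensor feels the module's weight (1 to 2 N) as well while the module hangs in the gripper
- stand: The gauge's steel base plate, 120 (x) x 130 (y) x 12 mm, fixed; origin at the centre of its underside, axes as the pocket's. It carries the receptacle (outside 41 x 51 mm); a white scale strip 72 mm high stands 50 mm off on its +x side. The latches' height in the pocket is worn and unknown: a latched module lifts freely by 1.5 to 10.5 mm before it bears on them, and drops back home when let go
- holder: Grey plastic holder block, 75 (x) x 170 (y) x 52 mm high, fixed to the bench; origin at the centre of its underside. Two loose rectangular pockets 40 mm either side of its middle along y; the modules stand in them with the flange on the block's top, their axes along the block's
- spare_grip (a point): Centre of the grip of the spare module: same shape and size as the other, but with a RED grip. Stands in the other pocket of the holder; leave alone
- jar_mid (a point): Amber glass jar, 48 mm across, 55 mm tall, upright; this point is half-way up. Leave alone
- driver_grip (a point): Screwdriver lying on the bench; this point is in its handle. Leave alone
Mind the look-alikes: they are no part of the job. Of the things like the stand, leave any that is green; of the rest the smaller one is meant.

How it is judged (in metres and radians):
On the way, in this order (a step that is already met when the one before it is completed fails the run):
1. the module is fully home and latched in the receptacle (horizontal distance between module_grip and socket_mouth below 0.004 m and z of module_grip in the frame of socket_mouth below 0.028 m), for 0.2 s.
2. pulled up with about 10 N or more (gauge above 1.5 mm) for 0.2 s, the module staying in its latch (value of joint head above 0.0015 m and horizontal distance between module_grip and socket_mouth below 0.005 m and z of module_grip in the frame of socket_mouth below 0.038 m), for 0.2 s.
At the end, for the whole second after the job is handed in: The yellow-gripped module stands fully home in the receptacle: grip centre within 4 mm sideways of the mouth's centre and 24 to 28 mm above it, tilted less than 0.1 rad; the gauge is back at zero within 1 mm and still (all of step 1 and z of module_grip in the frame of socket_mouth above 0.024 m and angle between module_grip's own z axis and vertical below 0.1 rad and value of joint head between -0.001 and 0.001 m and velocity of joint head below 0.01 m/s); the robot touches nothing.
It fails at once if pulled up with more than 20 N (gauge above +3.4 mm) (value of joint head above 0.0034 m).
It fails at once if pressed down with more than 24 N and the module's weight (gauge below -4.4 mm) (value of joint head below -0.0044 m).
It fails at once if the gripper or arm bears on the receptacle or its stand with more than 6 N (contact force between any of the fingers, the arm and stand above 6 N).
It fails at once if the spare module is moved by more than 15 mm (distance of spare_grip from where it was at the start of the episode above 0.015 m).
It fails at once if the jar or the screwdriver is moved by more than 20 mm (distance of any of jar_mid, driver_grip from where it was at the start of the episode above 0.02 m).
It also fails if it takes over 72 s, if anything falls off the work surface, if the arm or the gripper's body presses on something with over 40 N, if the wrist force passes 120 N, or if a joint passes its speed limit or range.

### The arm

A 6-joint arm with a two-finger parallel gripper is mounted at the origin on the work surface. World frame = base frame: x ahead of the robot, y to its left, z up, the work surface at z = 0. Lengths are in mm, angles in degrees, forces in N, time in s.
With the tool pointing down it reaches from about 350 to 850 mm from the base axis. Payload 8.1 kg.
Tool frame: the origin (TCP) lies on the centre line of the jaws, within the pads' length; the fingertips stand 11 mm ahead of it and the grasp point (between the pads) lies 8 mm behind it; z points along the fingers, y is the direction in which the jaws open and shut (so a half turn about z gives the same grasp; the last joint's range is limited). The gripper opens to 85 mm and grips with 20 to 120 N. Pads are 22 mm wide; open, the fingers measure 114 mm over their backs; the gripper's body (76 mm by 85 mm) begins 54 mm behind the grasp point. The pads swing forward as they close: fully open they stand 13 mm farther back than shut.
Start: joints at [69.534, 7.471, 85.268, -0, 87.261, -4.893], TCP at [161.057, 577.984, 242.292] pointing down, gripper open.
Joint ranges: [-169.43, 169.43], [-51.17, 129.36], [1.28, 143.12], [-76.62, 256.62], [0, 156.53], [-152.29, 152.29]. Speed limits (degrees/s): [136.94, 136.94, 159.86, 180, 180, 180].

### API

Orientations are given as [roll, pitch, yaw] about the fixed x, y, z axes, in that order (R = Rz(yaw) Ry(pitch) Rx(roll)).
In Python, from bench import telemetry, viewer, r gives the robot as it stands.
- The arm moves only by the shell command python3 -m inch 'ROWS' [FORCE]. ROWS is JSON, a list of rows, each a list of 3 entries, a list of its own where there are three numbers: the shift along the tool's x, y, z in cm, then the turn, a rotation vector about the tool's x, y, z in rad, then the opening, from 0 (shut) to 1 (fully open). A call has 1 to 20 rows; each row is the pose to reach, as a shift and turn from the pose commanded when the call began, along the tool's axes at that moment; what a row does not reach only later rows make up. A row lasts 1/10 s, in which the tool goes at most 50 mm and 8.59 degrees, less where a joint would pass 70% of its speed; a pose out of reach is approached as far as the arm can. A call with a gripper value outside its range is refused whole. The fingers move at their own pace and stop on an object; FORCE is the grip in N (left out, the last holds). Time passes only in rows, so rows that repeat a pose let the fingers close. It gives the time, the measured TCP pose, the force and the opening at its end, in the units of the state.
- telemetry.sense(): the state, without advancing time (a new reading comes with each control period).
- viewer.snapshot(name): name is "scene" or "top"; returns the picture (384x512x3 uint8, red, green, blue); there is no depth.
- viewer.camera_model(name): a dict with "fx", "fy", "cx", "cy" (pixels), "cam_to_world" (4x4, takes a point from camera to world coordinates). Camera axes: x right, y down, z forward; pixel columns grow to the right and rows downward; lengths in mm; the calibration is good to about 2 mm. A picture is of the moment at which its call begins. camera_model takes no time and is no camera call.
- r.hand_in(): hands the job in, once; it reports no verdict.
The state is a dict: "time": time; "joint_pos": joint angles; "qd": joint speeds; "joint_efforts": joint torques, N m; "tool_pos": TCP position; "tcp_rot": TCP orientation; "ft_force": force on the tool from outside, world axes, zero at the start; "wrist_torque": the same for the moment, N m; "finger_gap": finger opening in mm.
Only numpy, scipy, OpenCV 4.12 (cv2) and the standard library are available. Lean on these libraries where they do the work, as an engineer would, in place of code of your own. Each camera call takes 0.05 s, during which the arm holds its last target.

## Working session

There is one attempt and no reset: what is moved stays moved. The work goes in short steps, Python scripts to look and compute and a shell command to move; the robot and the scene stay as the last step left them, time stands still between calls to the robot, and variables do not carry over. Pictures are saved under pics/ and viewed, and the job is handed in when it is done.

```bash
ls; mkdir -p pics
python3 - <<'E'
from bench import telemetry, viewer, r
import cv2
s=telemetry.sense()
print(s)
for n in("scene","top"):
    im=viewer.snapshot(n); cv2.imwrite(f"pics/{n}0.png",im[:,:,::-1])
    m=viewer.camera_model(n); print(n,m)
E
```

```text
pics
{'time': 0.0, 'joint_pos': array([ 6.95352720e+01,  7.51718072e+00,  8.53303652e+01,  6.85033981e-04,
        8.72613566e+01, -4.89107572e+00]), 'qd': array([ 0.09668323, -0.0182075 , -0.03785807,  0.07813439,  0.05854079,
        0.06568138]), 'joint_efforts': array([ 2.65430208e-04, -5.69394457e+01, -5.00561321e+01, -2.21097525e-04,
        1.42069199e-02,  2.69623496e-05]), 'tool_pos': array([160.85165565, 577.4783355 , 241.2124007 ]), 'tcp_rot': array([-1.79891552e+02, -9.96690089e-03,  1.64426305e+02]), 'ft_force': array([ 0.13576674, -0.3599767 ,  0.38930669]), 'wrist_torque': array([0.02855041, 0.00664478, 0.02184436]), 'finger_gap': 85.2476062650751}
scene {'fx': 371.72179714925926, 'fy': 371.72179714925926, 'cx': 254.47703600429946, 'cy': 188.67895451026024, 'cam_to_world': array([[-6.39730326e-01,  4.63339476e-01, -6.13238648e-01,
         1.02547321e+03],
       [ 7.68582873e-01,  3.90883902e-01, -5.06448558e-01,
         5.10552391e+02],
       [ 5.04750632e-03, -7.95315223e-01, -6.06175072e-01,
         5.81072488e+02],
       [ 0.00000000e+00,  0.00000000e+00,  0.00000000e+00,
         1.00000000e+00]])}
top {'fx': 412.59210141245035, 'fy': 412.59210141245035, 'cx': 249.08724904686693, 'cy': 194.3770103322808, 'cam_to_world': array([[ 5.30749602e-03, -9.95002485e-01,  9.97090052e-02,
         4.22503827e+02],
       [-9.99925409e-01, -4.18386557e-03,  1.14748261e-02,
         9.85708605e+01],
       [-1.10003114e-02, -9.97624704e-02, -9.94950472e-01,
         9.75860861e+02],
       [ 0.00000000e+00,  0.00000000e+00,  0.00000000e+00,
         1.00000000e+00]])}
```

View pics/scene0.png

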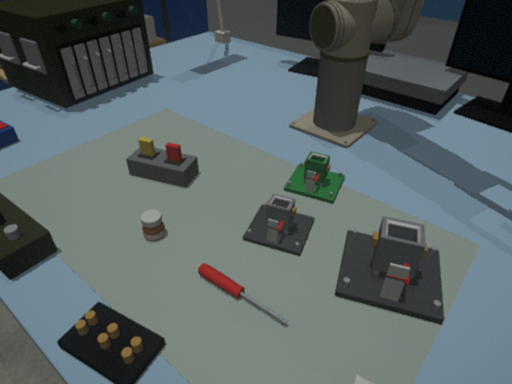

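View pics/top0.png

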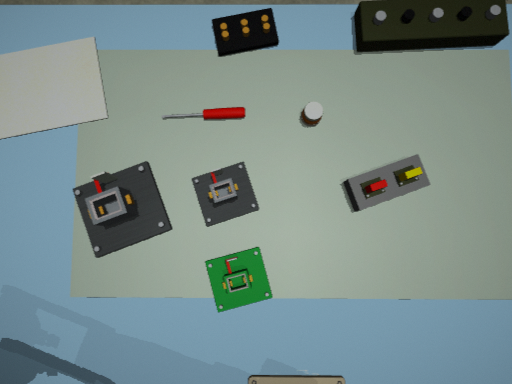

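Run:
```python
import cv2,numpy as np
t=cv2.imread("pics/top0.png"); s=cv2.imread("pics/scene0.png")
c=lambda im,x,y,w,h,k:cv2.resize(im[y:y+h,x:x+w],(w*k,h*k),interpolation=cv2.INTER_CUBIC)
a=c(t,185,155,80,75,5);b=c(t,340,150,95,65,4)
d=c(s,240,185,80,70,5);e=c(s,120,130,85,60,4)
o=np.zeros((600,800,3),np.uint8)
for im,x,y in((a,0,0),(b,402,0),(c(s,240,180,80,75,4),0,300+78-3),(e,402,300)):
    im=im[:600-y,:800-x]; o[y:y+im.shape[0],x:x+im.shape[1]]=im
cv2.imwrite("pics/crop0.png",o)
```

```text
(no output)
```

View pics/crop0.png

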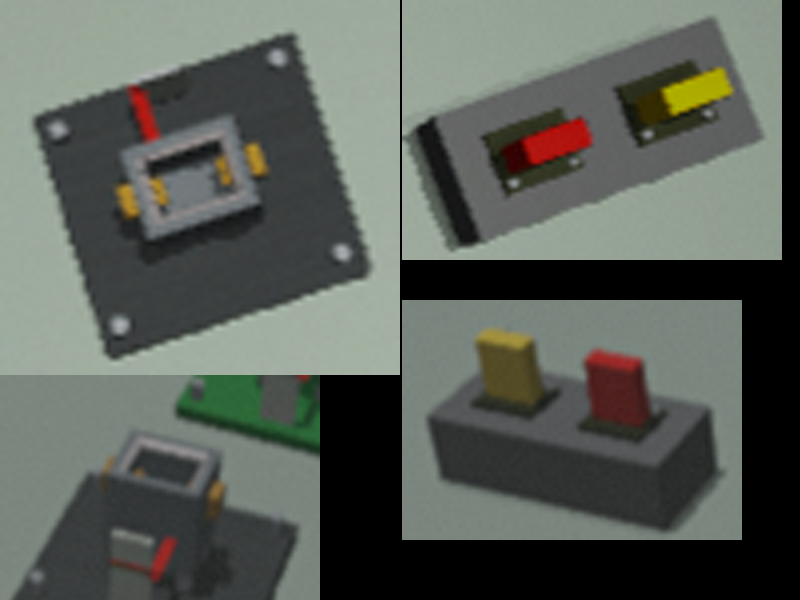

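```bash
cat > h.py <<'E'
import cv2,numpy as np
from bench import telemetry, viewer, r
def ray(n,uv,z):
    m=viewer.camera_model(n);T=m["cam_to_world"];uv=np.atleast_2d(np.float64(uv))
    d=np.c_[(uv[:,0]-m["cx"])/m["fx"],(uv[:,1]-m["cy"])/m["fy"],np.ones(len(uv))]@T[:3,:3].T
    o=T[:3,3]; return o+d*((z-o[2])/d[:,2])[:,None]
def big(mask):
    c,_=cv2.findContours(mask.astype(np.uint8),cv2.RETR_EXTERNAL,cv2.CHAIN_APPROX_NONE)
    return max(c,key=cv2.contourArea)
def rect(n,c,z):
    p=ray(n,c.reshape(-1,2),z)[:,:2].astype(np.float32)
    b=cv2.minAreaRect(p); bx=cv2.boxPoints(b)
    e=[bx[1]-bx[0],bx[2]-bx[1]]; L=max(e,key=np.linalg.norm)
    return np.round(b[0],1),np.round(sorted([np.linalg.norm(v) for v in e]),1),round(float(np.degrees(np.arctan2(L[1],L[0]))%180),1)
E
python3 - <<'E'
from h import *
t=cv2.imread("pics/top0.png"); hsv=cv2.cvtColor(t,cv2.COLOR_BGR2HSV)
sub=np.zeros(t.shape[:2],bool)
# plates
dark=(hsv[...,2]<85)
for nm,(x,y,w,h) in dict(small=(185,155,80,75),large=(65,155,112,110)).items():
    m=np.zeros_like(dark); m[y:y+h,x:x+w]=dark[y:y+h,x:x+w]; print(nm,rect("top",big(m),12))
m=sub.copy(); m[155:230,185:265]=True
roi=hsv[175:210,200:245]
print(np.round(roi[8:32:1,6:40:2,2]))
print("sat"); print(roi[8:32:2,6:40:2,1])
Y=(hsv[...,0]>22)&(hsv[...,0]<35)&(hsv[...,1]>150); Y[:,:380]=0;Y[:150]=0; Y[220:]=0
print("yellow V");print((hsv[...,2]*Y)[162:188,392:428:1])
E
```

```text
small (array([520.9, 167. ]), array([120.5, 128.5], dtype=float32), 108.6)
large (array([488.6, 410.1]), array([183.6, 189. ], dtype=float32), 111.2)
[[ 63  62  62  66 124 125 124 129 138 143  79  52 130 115  69  84  62]
 [ 64  65  83 116 125 125 133 142 121  63  30  30 133 110 131 143  63]
 [ 63  72 120 122 125 127 142  80  28  30  31  36 120 126 134 156  62]
 [ 65  68 121 123 118 119  63  31  29  35  46  82 130 125 130 165  65]
 [ 63  59 121 139  75  30  32  31  36  60  82 132 122 127 108 176  65]
 [ 62  59 103 130  66  32  36  48  76  80 121 119 127 126 107 175  97]
 [ 62  65  94 117  75  42  72 101 120 121 121  87 126 131 109 154  89]
 [ 65  63  80 128 123 101 121 123 123 125 108  73 151 134 107  51  54]
 [ 65  60  74 128 155 163 119 126 124 124 123  73 138 120 123  60  62]
 [ 63  99 166 127 132 172 109 124 125 124 120  76  65 102 125  81  64]
 [ 60 118 177 122 143 139 132 125 126 125 123  79  79 114 128  75  62]
 [ 63  84 176 109 136 166 131 124 124 124 120 113 125 138 127 101  63]
 [ 64  83 176 132 129 132 123 125 123 120 126 146 130 125 119  99  60]
 [ 62  59 172 135 128 121 1
[... 4795 characters left out ...]
   0   0   0   0   0   0   0
    0   0   0   0   0   0   0   0   0   0   0   0   0   0   0   0   0   0]
 [  0   0   0   0   0   0   0   0   0   0   0   0   0   0   0   0   0   0
    0   0   0   0   0   0   0   0   0   0   0   0   0   0   0   0   0   0]
 [  0   0   0   0   0   0   0   0   0   0   0   0   0   0   0   0   0   0
    0   0   0   0   0   0   0   0   0   0   0   0   0   0   0   0   0   0]
 [  0   0   0   0   0   0   0   0   0   0   0   0   0   0   0   0   0   0
    0   0   0   0   0   0   0   0   0   0   0   0   0   0   0   0   0   0]
 [  0   0   0   0   0   0   0   0   0   0   0   0   0   0   0   0   0   0
    0   0   0   0   0   0   0   0   0   0   0   0   0   0   0   0   0   0]]
```

```bash
cat >> h.py <<'E'
def up(im,x,y,w,h,k=6): return cv2.resize(im[y:y+h,x:x+w],None,fx=k,fy=k,interpolation=cv2.INTER_LINEAR)
def upc(c,x,y,k=6): return (c.reshape(-1,2)+.5)/k-.5+[x,y]
def edges(P):  # robust: moments centroid in world
    c=P.astype(np.float32).reshape(-1,1,2); M=cv2.moments(c); return np.round([M["m10"]/M["m00"],M["m01"]/M["m00"]],1)
E
python3 - <<'E'
from h import *
t=cv2.imread("pics/top0.png"); s=cv2.imread("pics/scene0.png")
def do(n,im,box,f,z,tag):
    u=up(im,*box); hsv=cv2.cvtColor(u,cv2.COLOR_BGR2HSV); m=f(hsv).astype(np.uint8)
    m=cv2.morphologyEx(m,cv2.MORPH_OPEN,np.ones((7,7)))
    c=upc(big(m),box[0],box[1]); 
    P=ray(n,c,z)[:,:2]
    print(tag,n,"px",c.mean(0).round(1),rect(n,c,z),"centroid",edges(P))
    d=u.copy(); cv2.drawContours(d,[big(m)],-1,(255,0,255),1); cv2.imwrite(f"pics/m_{n}_{tag}.png",d)
top=(395,160,35,30)
do("top",t,top,lambda h:(h[...,2]>115)&(h[...,1]>150),100,"yel")
red=(355,172,36,30)
do("top",t,red,lambda h:((h[...,0]<8)|(h[...,0]>172))&(h[...,2]>115)&(h[...,1]>150),100,"red")
do("top",t,(200,172,48,40),lambda h:(h[...,2]>93)&(h[...,1]<70),83,"rim")
do("top",t,(185,155,80,78),lambda h:(h[...,2]<100)&(h[...,1]<60),12,"plate")
do("top",t,(340,150,95,65),lambda h:(h[...,2]<125)&(h[...,2]>60)&(h[...,1]<40),52,"holder")
do("scene",s,(130,130,35,40),lambda h:(h[...,0]>18)&(h[...,0]<35)&(h[...,1]>130),100,"yel")
do("scene",s,(258,186,45,40),lambda h:(h[...,2]>85)&(h[...,1]<70),83,"rim")
ims=[cv2.imread(f"pics/m_{k}.png") for k in("top_yel","top_rim","top_plate","scene_yel","scene_rim","top_holder")]
o=np.zeros((600,800,3),np.uint8)
for im,(x,y,) in zip(ims,((0,0),(220,0),(0,245),(510,0),(510,245),(510,490))):
    im=im[:600-y,:800-x]
    if im.shape[0]>400: im=im[:355]
    o[y:y+im.shape[0],x:x+im.shape[1]]=im
cv2.imwrite("pics/masks.png",o)
E
```

```text
yel top px [413.4 172.3] (array([ 559.4, -241.9]), array([16.2, 35.5], dtype=float32), 109.0) centroid [ 559.3 -242.2]
red top px [378.5 184.9] (array([ 531.8, -166.8]), array([16. , 35.4], dtype=float32), 109.7) centroid [ 531.8 -167. ]
rim top px [222.6 189.8] (array([521.9, 166.7]), array([40.7, 51.5], dtype=float32), 108.8) centroid [521.9 166.8]
plate top px [223.5 191.8] (array([520.8, 166.9]), array([121.2, 130.1], dtype=float32), 108.5) centroid [517.9 164.9]
holder top px [388.1 181.9] (array([ 544.8, -204.2]), array([ 77. , 171.9], dtype=float32), 110.0) centroid [ 545.4 -204.5]
yel scene px [146.5 146. ] (array([ 577.9, -212.9]), array([30.5, 92.2], dtype=float32), 56.4) centroid [ 577.3 -214. ]
rim scene px [280.  199.2] (array([513.9, 156.2]), array([93.2, 99.7], dtype=float32), 123.9) centroid [509.3 151.2]
```

View pics/masks.png

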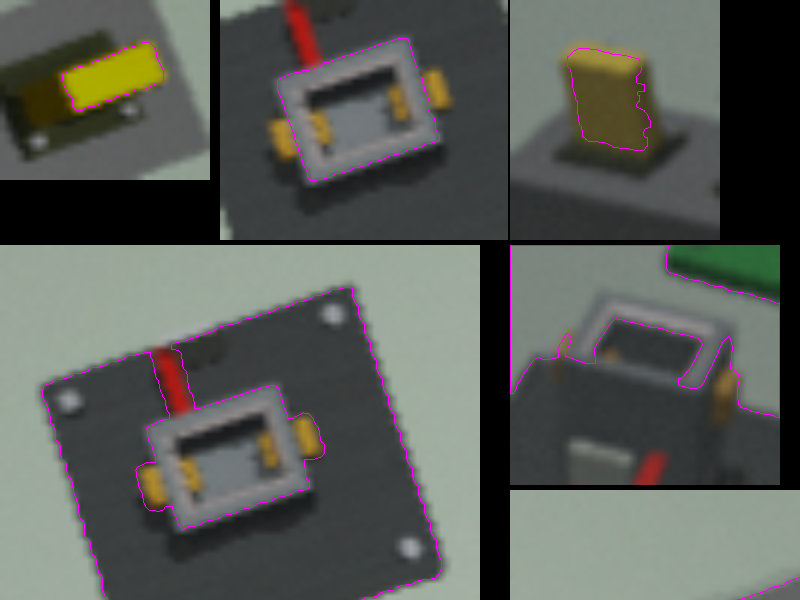

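```bash
cat >> h.py <<'E'
from scipy.spatial.transform import Rotation as R
def plan(xyz,yaw,quiet=False):
    """shift (cm, tool axes) and rotvec (rad) from measured pose to target, tool straight down, tool yaw (deg)"""
    s=telemetry.sense(); Rc=R.from_euler("xyz",s["tcp_rot"],degrees=True); Rt=R.from_euler("xyz",[180,0,yaw],degrees=True)
    d=Rc.inv().apply(np.array(xyz)-s["tool_pos"])/10; w=(Rc.inv()*Rt).as_rotvec()
    print("t",round(s["time"],2),"pos",s["tool_pos"].round(1),"rot",s["tcp_rot"].round(2),"F",s["ft_force"].round(2),"gap",round(s["finger_gap"],1))
    print("shift cm",d.round(3),"rotvec",w.round(4)); return d,w
E
python3 -c "
from h import *
plan((559.4,-242,200),109.5)"
```

```text
t 0.1 pos [160.9 577.5 241.3] rot [-1.7990e+02 -1.0000e-02  1.6443e+02] F [ 0.31  0.36 -0.41] gap 85.6
shift cm [-60.39  -68.241   4.239] rotvec [-1.600e-03  7.000e-04  9.587e-01]
```

```bash
python3 -m inch '[[[-0.6,-0.7,0],[0,0,0.02],1],[[-1.8,-2.0,0],[0,0,0.05],1],[[-3.6,-4.1,0],[0,0,0.08],1],[[-6,-6.8,0],[0,0,0.11],1],[[-8.8,-9.9,0],[0,0,0.15],1],[[-11.6,-13.1,0],[0,0,0.19],1],[[-14.4,-16.3,0],[0,0,0.23],1],[[-17.2,-19.4,0],[0,0,0.27],1],[[-20,-22.6,0],[0,0,0.32],1],[[-22.8,-25.8,0],[0,0,0.37],1],[[-25.6,-28.9,0],[0,0,0.42],1],[[-28.4,-32.1,0],[0,0,0.47],1],[[-31.2,-35.3,0],[0,0,0.52],1],[[-34,-38.4,0],[0,0,0.57],1],[[-36.8,-41.6,0],[0,0,0.62],1],[[-39.4,-44.5,0],[0,0,0.66],1],[[-41.6,-47,0],[0,0,0.7],1],[[-43.4,-49,0],[0,0,0.73],1],[[-44.6,-50.4,0],[0,0,0.75],1],[[-45,-50.9,0],[0,0,0.76],1]]'; python3 -c "
from h import *
plan((559.4,-242,160),109.5)"
```

```text
time: 2.1
tool_pos: [457.8, -35.0, 241.9]
tcp_rot: [-180.0, -0.0, 120.7]
ft_force: [-0.1, -0.3, -0.0]
finger_gap: 85.5
t 2.1 pos [457.8 -35.  241.9] rot [-179.96   -0.    120.67] F [-0.15 -0.26 -0.01] gap 85.5
shift cm [-22.992  -1.815   8.195] rotvec [-7.00e-04  1.00e-04  1.95e-01]
```

```bash
python3 -m inch '[[[-1,-0.1,0.2],[0,0,0.02],1],[[-3,-0.2,0.8],[0,0,0.04],1],[[-6,-0.4,1.8],[0,0,0.07],1],[[-9,-0.7,3],[0,0,0.1],1],[[-12,-0.9,4.2],[0,0,0.13],1],[[-15,-1.2,5.4],[0,0,0.15],1],[[-18,-1.4,6.5],[0,0,0.17],1],[[-20.5,-1.6,7.4],[0,0,0.185],1],[[-22,-1.75,7.9],[0,0,0.195],1],[[-22.8,-1.8,8.2],[0,0,0.195],1],[[-23,-1.8,8.2],[0,0,0.195],1],[[-23,-1.8,8.2],[0,0,0.195],1],[[-23,-1.8,8.2],[0,0,0.195],1]]'
python3 - <<'E'
from h import *
t=viewer.snapshot("top")[:,:,::-1]; s=viewer.snapshot("scene")[:,:,::-1]
cv2.imwrite("pics/t1.png",np.vstack([up(t,330,120,130,75,6),]));cv2.imwrite("pics/s1.png",up(s,90,40,130,120,5))
plan((559.4,-242,75),109.5)
E
```

```text
time: 3.4
tool_pos: [560.6, -239.0, 160.8]
tcp_rot: [180.0, 0.0, 109.8]
ft_force: [0.2, 0.4, -1.0]
finger_gap: 85.5
t 3.5 pos [ 560.6 -239.1  160.9] rot [1.7997e+02 3.0000e-02 1.0976e+02] F [ 0.48  0.67 -0.26] gap 85.5
shift cm [-0.224 -0.219  8.593] rotvec [0.0006 0.0005 0.0045]
```

View pics/s1.png

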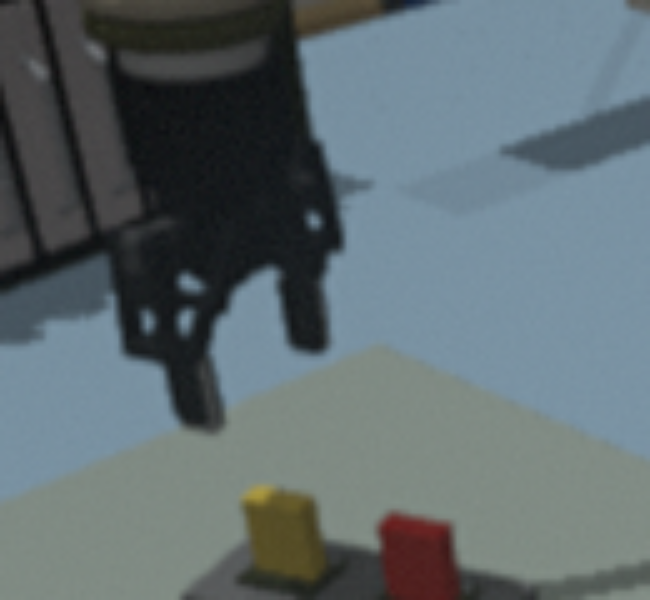

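```bash
python3 -m inch '[[[-0.1,-0.1,0.5],[0,0,0.0045],1],[[-0.22,-0.22,1.5],[0,0,0.0045],1],[[-0.22,-0.22,3],[0,0,0.0045],1],[[-0.22,-0.22,4.5],[0,0,0.0045],1],[[-0.22,-0.22,6],[0,0,0.0045],1],[[-0.22,-0.22,7.2],[0,0,0.0045],1],[[-0.22,-0.22,8.1],[0,0,0.0045],1],[[-0.22,-0.22,8.5],[0,0,0.0045],0.6],[[-0.22,-0.22,8.6],[0,0,0.0045],0.6],[[-0.22,-0.22,8.6],[0,0,0.0045],0.35],[[-0.22,-0.22,8.6],[0,0,0.0045],0.35],[[-0.22,-0.22,8.6],[0,0,0.0045],0.3],[[-0.22,-0.22,8.6],[0,0,0.0045],0.3]]' 70
python3 - <<'E'
from h import *
t=viewer.snapshot("top")[:,:,::-1]; s=viewer.snapshot("scene")[:,:,::-1]
cv2.imwrite("pics/t2.png",up(t,330,120,130,75,6));cv2.imwrite("pics/s2.png",up(s,90,70,130,120,5))
plan((559.4,-242,75),109.5)
E
```

```text
time: 4.8
tool_pos: [559.5, -242.7, 74.8]
tcp_rot: [180.0, 0.0, 109.5]
ft_force: [-0.0, 0.2, -0.2]
finger_gap: 25.6
t 4.9 pos [ 559.3 -242.7   74.6] rot [1.7998e+02 2.0000e-02 1.0945e+02] F [-0.64 -0.12 -0.23] gap 25.9
shift cm [ 0.06   0.03  -0.041] rotvec [ 0.0003  0.0004 -0.0009]
```

View pics/s2.png

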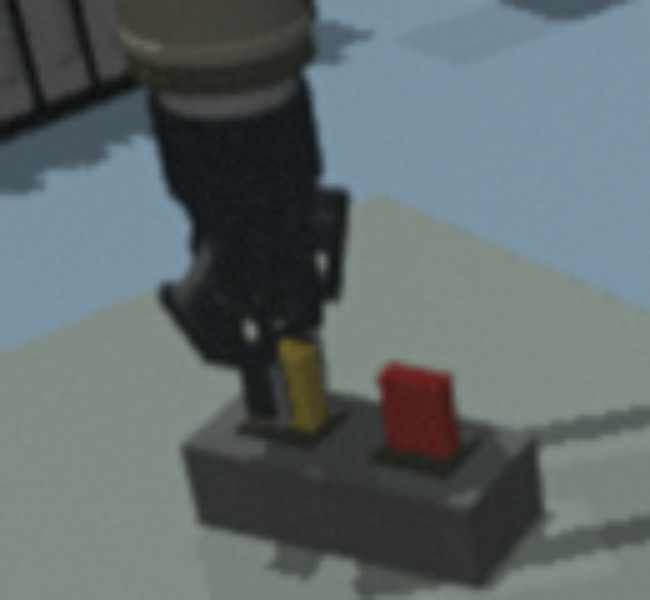

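```bash
python3 -m inch '[[[0,0,0],[0,0,0],0.2],[[0,0,0],[0,0,0],0.1],[[0,0,0],[0,0,0],0],[[0,0,0],[0,0,0],0],[[0,0,0],[0,0,0],0],[[0,0,0],[0,0,0],0]]' 70;python3 -m inch '[[[0,0,-0.1],[0,0,0],0],[[0,0,-0.4],[0,0,0],0],[[0,0,-1],[0,0,0],0],[[0,0,-2],[0,0,0],0],[[0,0,-3.5],[0,0,0],0],[[0,0,-5],[0,0,0],0],[[0,0,-6.5],[0,0,0],0],[[0,0,-8],[0,0,0],0],[[0,0,-9.5],[0,0,0],0],[[0,0,-11],[0,0,0],0],[[0,0,-12],[0,0,0],0],[[0,0,-12.6],[0,0,0],0],[[0,0,-12.8],[0,0,0],0],[[0,0,-12.8],[0,0,0],0],[[0,0,-12.8],[0,0,0],0]]'
python3 - <<'E'
from h import *
t=viewer.snapshot("top")[:,:,::-1]; s=viewer.snapshot("scene")[:,:,::-1]
cv2.imwrite("pics/s3.png",up(s,80,20,130,150,4))
plan((521.9,166.8,205),109.45)
E
```

```text
time: 5.5
tool_pos: [559.3, -242.7, 74.5]
tcp_rot: [180.0, 0.0, 109.5]
ft_force: [0.4, 0.1, 4.0]
finger_gap: 15.3
time: 7.0
tool_pos: [558.7, -242.4, 201.3]
tcp_rot: [-179.9, -0.1, 109.5]
ft_force: [0.2, 0.6, -2.7]
finger_gap: 15.0
t 7.1 pos [ 558.8 -242.4  201.4] rot [-1.7994e+02 -6.0000e-02  1.0945e+02] F [ 0.06 -0.42 -1.82] gap 15.3
shift cm [39.811 10.147 -0.332] rotvec [-0.001  -0.0011 -0.    ]
```

View pics/s3.png

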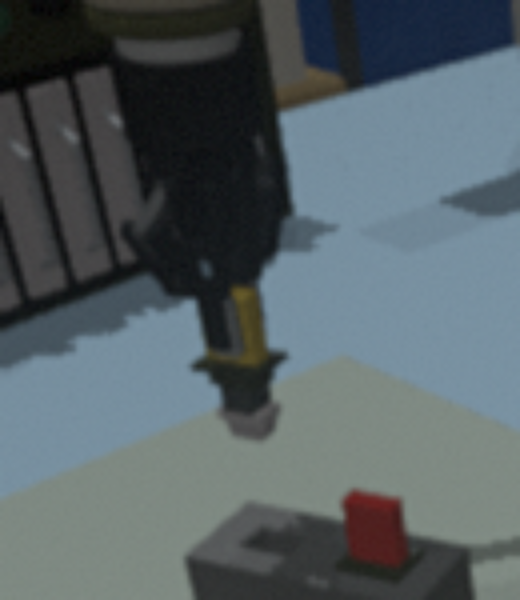

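```bash
python3 -m inch '[[[0.5,0.1,0],[0,0,0],0],[[1.5,0.4,0],[0,0,0],0],[[3.3,0.8,0],[0,0,0],0],[[6,1.5,0],[0,0,0],0],[[9,2.3,0],[0,0,0],0],[[12,3.1,0],[0,0,0],0],[[15,3.8,0],[0,0,0],0],[[18,4.6,0],[0,0,0],0],[[21,5.4,0],[0,0,0],0],[[24,6.1,0],[0,0,0],0],[[27,6.9,0],[0,0,0],0],[[30,7.6,0],[0,0,0],0],[[33,8.4,0],[0,0,0],0],[[35.8,9.1,0],[0,0,0.01],0],[[37.8,9.6,0],[0,0,0.01],0],[[39,9.9,0],[0,0,0.013],0],[[39.7,10.1,0],[0,0,0.013],0],[[39.8,10.1,0],[0,0,0.013],0],[[39.8,10.1,0],[0,0,0.013],0],[[39.8,10.1,0],[0,0,0.013],0]]'
python3 - <<'E'
from h import *
plan((522.1,166.2,180),108.7)
E
```

```text
time: 9.1
tool_pos: [522.0, 165.5, 202.3]
tcp_rot: [-180.0, 0.0, 108.7]
ft_force: [0.4, -0.0, -1.5]
finger_gap: 15.1
t 9.1 pos [522.  165.5 202.3] rot [-1.7999e+02  2.0000e-02  1.0865e+02] F [ 0.39 -0.02 -1.51] gap 15.1
shift cm [0.061 0.031 2.226] rotvec [-0.0001  0.0003 -0.0009]
```

```bash
python3 -m inch '[[[0.06,0.03,0.4],[0,0,0],0],[[0.06,0.03,1.2],[0,0,0],0],[[0.06,0.03,2.2],[0,0,0],0],[[0.06,0.03,3],[0,0,0],0],[[0.06,0.03,3.5],[0,0,0],0],[[0.06,0.03,3.6],[0,0,0],0],[[0.06,0.03,3.6],[0,0,0],0],[[0.06,0.03,3.6],[0,0,0],0]]'
python3 - <<'E'
from h import *
t=viewer.snapshot("top")[:,:,::-1]; s=viewer.snapshot("scene")[:,:,::-1]
cv2.imwrite("pics/t4r.png",t);cv2.imwrite("pics/s4r.png",s)
o=np.hstack([up(s,225,110,95,140,4),up(t,180,140,100,140,4)]);cv2.imwrite("pics/c4.png",o)
plan((522.1,166.2,165),108.7)
E
```

```text
time: 9.9
tool_pos: [522.2, 167.1, 166.7]
tcp_rot: [180.0, 0.0, 108.7]
ft_force: [-0.5, -0.5, -0.9]
finger_gap: 15.4
t 10.0 pos [522.3 167.1 166.9] rot [1.7995e+02 1.0000e-02 1.0871e+02] F [ 0.07 -0.2  -0.74] gap 15.2
shift cm [-0.078 -0.048  0.186] rotvec [0.0009 0.0001 0.0002]
```

View pics/c4.png

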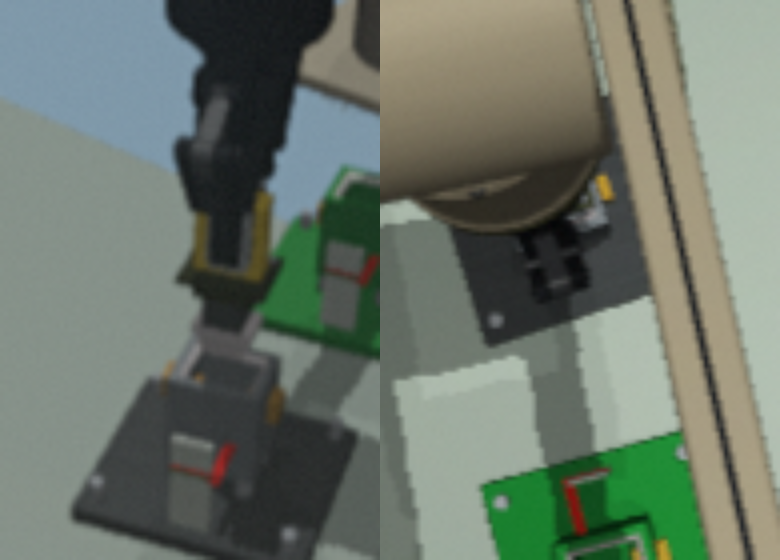

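```bash
cat >> h.py <<'E'
def proj(n,P):
    m=viewer.camera_model(n);T=m["cam_to_world"];q=(np.atleast_2d(P)-T[:3,3])@T[:3,:3]
    return np.c_[q[:,0]/q[:,2]*m["fx"]+m["cx"],q[:,1]/q[:,2]*m["fy"]+m["cy"]]
def corners(c,yaw,sx,sy,z):
    a=np.radians(yaw); x=np.array([np.sin(a),-np.cos(a)]);y=np.array([np.cos(a),np.sin(a)])
    return np.array([[*(np.array(c)+i*sx/2*x+j*sy/2*y),z] for i,j in((1,1),(1,-1),(-1,-1),(-1,1))])
E
python3 - <<'E'
from h import *
ps=[]
for i in range(4):
    s=viewer.snapshot("scene")[:,:,::-1]; ps.append(telemetry.sense()["tool_pos"])
ps=np.array(ps); print(ps.round(2)); p=ps.mean(0)
a=np.radians(108.7); m=p[:2]+.63*np.array([np.cos(a),np.sin(a)]); gz=p[2]+3.4
print("module",m.round(1))
k=7;x,y,w,h=245,150,75,85; o=up(s,x,y,w,h,k)
for P,c in((corners((521.9,166.8),108.7,41,51,83),(255,255,0)),(corners(m,108.7,36,46,gz-22),(0,0,255)),(corners(m,108.7,14,21,gz-74),(255,0,255)),(corners(m,108.7,16,36,gz+22),(0,255,0))):
    for q in proj("scene",P): cv2.circle(o,tuple(int(v) for v in (q-[x,y]+.5)*k),3,c,1)
cv2.imwrite("pics/c5.png",o)
E
```

```text
[[522.27 167.1  166.8 ]
 [522.17 167.07 166.71]
 [522.13 167.06 166.63]
 [522.1  167.05 166.56]]
module [522.  167.7]
```

View pics/c5.png

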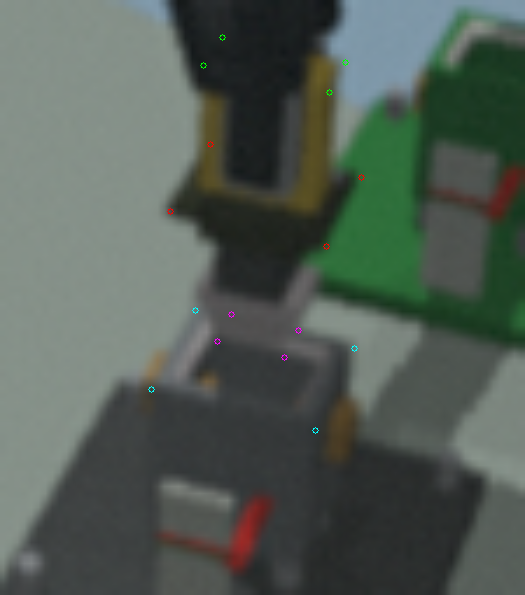

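Run:
```python
from h import *
s=cv2.imread("pics/scene0.png");k=12;x,y,w,h=255,185,50,45; o=up(s,x,y,w,h,k)
for P,c in((corners((521.9,166.8),108.7,41,51,83),(255,255,0)),(corners((521.9,166.8),108.7,25,35,83),(0,0,255))):
    q=(proj("scene",P)-[x,y]+.5)*k; cv2.polylines(o,[q.astype(np.int32)],True,c,1)
cv2.imwrite("pics/c6.png",o)
```

```text
(no output)
```

View pics/c6.png

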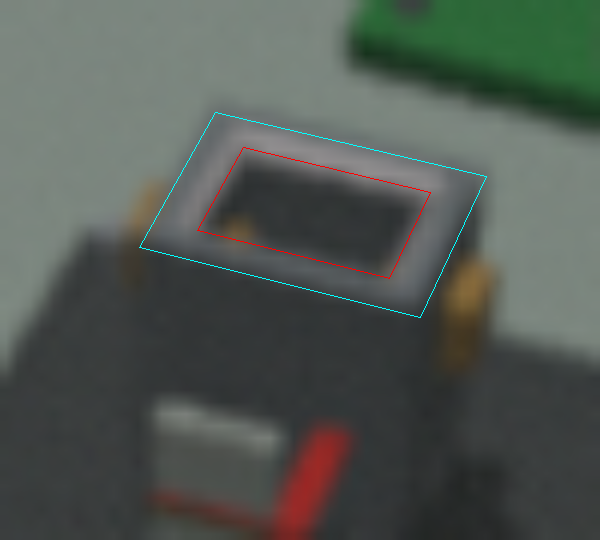

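```bash
python3 -m inch '[[[-0.08,-0.02,0.2],[0,0,0],0],[[-0.08,-0.02,0.6],[0,0,0],0],[[-0.08,-0.02,0.9],[0,0,0],0],[[-0.08,-0.02,1],[0,0,0],0],[[-0.08,-0.02,1],[0,0,0],0],[[-0.08,-0.02,1],[0,0,0],0],[[-0.08,-0.02,1],[0,0,0],0]]'; python3 -c "
from h import *
plan((522.1,166.2,140),108.7)"; python3 -m inch '[[[0,0,0.2],[0,0,0],0],[[0,0,0.5],[0,0,0],0],[[0,0,0.8],[0,0,0],0],[[0,0,1.1],[0,0,0],0],[[0,0,1.4],[0,0,0],0],[[0,0,1.5],[0,0,0],0],[[0,0,1.5],[0,0,0],0]]'; python3 -c "
from h import *
plan((522.1,166.2,130),108.7)"
```

```text
time: 10.9
tool_pos: [522.1, 166.2, 156.4]
tcp_rot: [180.0, 0.0, 108.7]
ft_force: [0.1, 0.1, -1.1]
finger_gap: 15.0
t 10.9 pos [522.1 166.2 156.4] rot [179.99   0.   108.71] F [ 0.13  0.15 -1.11] gap 15.0
shift cm [ 0.    -0.002  1.644] rotvec [0.0002 0.     0.0001]
time: 11.6
tool_pos: [521.8, 166.1, 141.0]
tcp_rot: [-180.0, -0.0, 108.7]
ft_force: [-0.1, -0.8, -1.5]
finger_gap: 15.3
t 11.6 pos [521.8 166.1 141. ] rot [-179.97   -0.    108.71] F [-0.1  -0.79 -1.47] gap 15.3
shift cm [-0.003  0.028  1.096] rotvec [-0.0006 -0.0001  0.0001]
```

```bash
python3 -m inch '[[[0,0,0.2],[0,0,0],0],[[0,0,0.4],[0,0,0],0],[[0,0,0.6],[0,0,0],0],[[0,0,0.8],[0,0,0],0],[[0,0,0.8],[0,0,0],0],[[0,0,0.8],[0,0,0],0]]'; python3 -m inch '[[[0,0,0.2],[0,0,0],0],[[0,0,0.4],[0,0,0],0],[[0,0,0.4],[0,0,0],0],[[0,0,0.4],[0,0,0],0]]'
```

```text
time: 12.2
tool_pos: [521.9, 166.3, 133.2]
tcp_rot: [-180.0, -0.0, 108.7]
ft_force: [-1.3, -0.2, -0.6]
finger_gap: 15.7
time: 12.6
tool_pos: [522.4, 166.3, 129.8]
tcp_rot: [179.9, 0.0, 108.7]
ft_force: [-0.8, 1.5, 3.1]
finger_gap: 15.1
```

```bash
python3 -m inch '[[[0,0,0.15],[0,0,0],0],[[0,0,0.3],[0,0,0],0],[[0,0,0.3],[0,0,0],0],[[0,0,0.3],[0,0,0],0]]'; python3 -c "
from h import *
plan((522.1,166.2,105.6),108.7)"
```

```text
time: 13.0
tool_pos: [522.6, 166.2, 127.0]
tcp_rot: [179.9, 0.0, 108.7]
ft_force: [0.3, 1.3, 6.2]
finger_gap: 15.3
t 13.0 pos [522.6 166.2 127. ] rot [1.7992e+02 2.0000e-02 1.0871e+02] F [0.27 1.33 6.25] gap 15.3
shift cm [ 0.017 -0.054  2.142] rotvec [0.0014 0.0003 0.0001]
```

```bash
python3 -m inch '[[[0,0,0.1],[0,0,0],0],[[0,0,0.2],[0,0,0],0],[[0,0,0.2],[0,0,0],0]]';python3 -m inch '[[[0,0,0.1],[0,0,0],0],[[0,0,0.1],[0,0,0],0],[[0,0,0.1],[0,0,0],0]]'
```

```text
time: 13.3
tool_pos: [522.8, 166.3, 125.3]
tcp_rot: [179.9, 0.0, 108.7]
ft_force: [-1.6, 0.3, 7.6]
finger_gap: 14.6
time: 13.6
tool_pos: [522.9, 166.3, 124.5]
tcp_rot: [179.9, 0.0, 108.7]
ft_force: [-1.4, 0.3, 8.7]
finger_gap: 15.3
```

```bash
python3 -m inch '[[[0,-0.03,0.1],[0,0,0],0],[[0,-0.03,0.2],[0,0,0],0],[[0,-0.03,0.2],[0,0,0],0]]';python3 -m inch '[[[0,0,0.1],[0,0,0],0],[[0,0,0.2],[0,0,0],0],[[0,0,0.2],[0,0,0],0]]'
```

```text
time: 13.9
tool_pos: [522.6, 166.2, 122.3]
tcp_rot: [179.9, 0.0, 108.7]
ft_force: [2.1, 1.7, -3.0]
finger_gap: 15.2
time: 14.2
tool_pos: [522.0, 166.1, 119.3]
tcp_rot: [180.0, 0.0, 108.7]
ft_force: [1.8, 2.1, 3.3]
finger_gap: 15.3
```

```bash
python3 -m inch '[[[0,0,0.1],[0,0,0],0],[[0,0,0.2],[0,0,0],0],[[0,0,0.2],[0,0,0],0]]'
```

```text
time: 14.5
tool_pos: [521.6, 166.0, 117.0]
tcp_rot: [-180.0, -0.0, 108.7]
ft_force: [1.0, 1.4, 3.7]
finger_gap: 15.6
```

```bash
python3 -m inch '[[[0,0,0.1],[0,0,0],0],[[0,0,0.2],[0,0,0],0],[[0,0,0.3],[0,0,0],0],[[0,0,0.3],[0,0,0],0]]';python3 -m inch '[[[0,0,0.1],[0,0,0],0],[[0,0,0.2],[0,0,0],0],[[0,0,0.3],[0,0,0],0],[[0,0,0.3],[0,0,0],0]]'
```

```text
time: 14.9
tool_pos: [521.5, 166.0, 114.0]
tcp_rot: [-180.0, -0.0, 108.7]
ft_force: [-0.3, 1.6, 2.6]
finger_gap: 15.2
time: 15.3
tool_pos: [521.1, 165.9, 110.4]
tcp_rot: [-179.9, -0.0, 108.7]
ft_force: [-0.6, -0.1, -1.2]
finger_gap: 15.4
```

```bash
python3 -m inch '[[[0,0,0.1],[0,0,0],0],[[0,0,0.2],[0,0,0],0],[[0,0,0.2],[0,0,0],0],[[0,0,0.2],[0,0,0],0]]';python3 -m inch '[[[0,0,0.1],[0,0,0],0],[[0,0,0.15],[0,0,0],0],[[0,0,0.15],[0,0,0],0],[[0,0,0.15],[0,0,0],0]]'
```

```text
time: 15.7
tool_pos: [521.7, 166.1, 109.3]
tcp_rot: [-180.0, -0.0, 108.7]
ft_force: [0.0, 0.0, -1.5]
finger_gap: 15.6
time: 16.1
tool_pos: [521.7, 166.1, 107.8]
tcp_rot: [-180.0, 0.0, 108.7]
ft_force: [-0.0, -0.5, -0.4]
finger_gap: 15.3
```

```bash
python3 -m inch '[[[0,0,0.1],[0,0,0],0],[[0,0,0.15],[0,0,0],0],[[0,0,0.15],[0,0,0],0],[[0,0,0.15],[0,0,0],0]]';python3 -m inch '[[[0,0,0.1],[0,0,0],0],[[0,0,0.1],[0,0,0],0],[[0,0,0.1],[0,0,0],0]]'
```

```text
time: 16.5
tool_pos: [521.7, 166.1, 106.2]
tcp_rot: [-180.0, -0.0, 108.7]
ft_force: [-0.1, -0.1, -0.8]
finger_gap: 15.1
time: 16.8
tool_pos: [521.8, 166.1, 105.4]
tcp_rot: [180.0, 0.0, 108.7]
ft_force: [0.2, 0.3, -0.5]
finger_gap: 15.2
```

```bash
python3 -m inch '[[[0,0,0.1],[0,0,0],0],[[0,0,0.1],[0,0,0],0],[[0,0,0.1],[0,0,0],0]]';python3 -m inch '[[[0,0,0.1],[0,0,0],0],[[0,0,0.1],[0,0,0],0],[[0,0,0.1],[0,0,0],0]]'
```

```text
time: 17.1
tool_pos: [521.9, 166.1, 104.7]
tcp_rot: [180.0, 0.0, 108.7]
ft_force: [-1.8, 1.3, 3.4]
finger_gap: 15.5
time: 17.4
tool_pos: [522.0, 166.1, 104.0]
tcp_rot: [180.0, 0.0, 108.7]
ft_force: [-2.6, -0.3, 7.0]
finger_gap: 15.3
```

```bash
python3 -m inch '[[[0,0,0.05],[0,0,0],0],[[0,0,0.05],[0,0,0],0],[[0,0,0.05],[0,0,0],0]]'
python3 - <<'E'
from h import *
s=viewer.snapshot("scene")[:,:,::-1]; cv2.imwrite("pics/c7.png",up(s,240,130,70,115,5))
plan((522.1,166.2,105.6),108.7)
E
```

```text
time: 17.7
tool_pos: [522.0, 166.1, 103.7]
tcp_rot: [180.0, 0.0, 108.7]
ft_force: [-4.9, -0.9, 9.4]
finger_gap: 15.3
t 17.75 pos [522.  166.1 103.7] rot [1.7997e+02 1.0000e-02 1.0871e+02] F [-4.86 -0.92  9.25] gap 15.2
shift cm [ 0.003  0.014 -0.188] rotvec [0.0006 0.0001 0.0001]
```

View pics/c7.png

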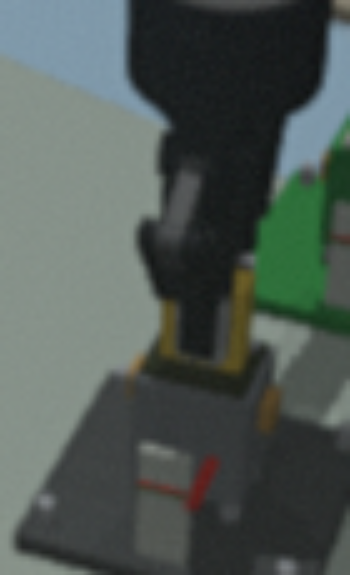

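```bash
python3 -m inch '[[[0,0,-0.05],[0,0,0],0],[[0,0,-0.1],[0,0,0],0],[[0,0,-0.2],[0,0,0],0],[[0,0,-0.3],[0,0,0],0],[[0,0,-0.4],[0,0,0],0],[[0,0,-0.4],[0,0,0],0]]'; python3 -m inch '[[[0,0,-0.1],[0,0,0],0],[[0,0,-0.1],[0,0,0],0],[[0,0,-0.1],[0,0,0],0]]'
```

```text
time: 18.35
tool_pos: [521.5, 166.0, 106.4]
tcp_rot: [-180.0, -0.0, 108.7]
ft_force: [0.7, 0.1, -1.4]
finger_gap: 15.4
time: 18.65
tool_pos: [521.7, 166.1, 107.7]
tcp_rot: [-180.0, -0.0, 108.7]
ft_force: [-0.6, -0.4, -1.0]
finger_gap: 15.1
```

```bash
python3 -m inch '[[[0,0,-0.05],[0,0,0],0],[[0,0,-0.1],[0,0,0],0],[[0,0,-0.1],[0,0,0],0],[[0,0,-0.1],[0,0,0],0]]'
```

```text
time: 19.05
tool_pos: [521.8, 166.1, 108.8]
tcp_rot: [180.0, 0.0, 108.7]
ft_force: [-0.3, -0.0, -1.9]
finger_gap: 15.1
```

```bash
python3 -m inch '[[[0,0,-0.05],[0,0,0],0],[[0,0,-0.1],[0,0,0],0],[[0,0,-0.1],[0,0,0],0],[[0,0,-0.1],[0,0,0],0]]'; python3 -m inch '[[[0,0,-0.05],[0,0,0],0],[[0,0,-0.05],[0,0,0],0],[[0,0,-0.05],[0,0,0],0]]'
```

```text
time: 19.45
tool_pos: [521.8, 166.1, 109.8]
tcp_rot: [180.0, 0.0, 108.7]
ft_force: [0.8, -0.4, -1.4]
finger_gap: 15.4
time: 19.75
tool_pos: [521.7, 166.1, 110.3]
tcp_rot: [-180.0, -0.0, 108.7]
ft_force: [0.4, 0.4, -2.6]
finger_gap: 15.5
```

```bash
python3 -m inch '[[[0,0,-0.05],[0,0,0],0],[[0,0,-0.05],[0,0,0],0],[[0,0,-0.05],[0,0,0],0]]'
```

```text
time: 20.05
tool_pos: [521.8, 166.1, 110.8]
tcp_rot: [180.0, 0.0, 108.7]
ft_force: [0.1, -0.2, -1.8]
finger_gap: 15.0
```

```bash
python3 -m inch '[[[0,0,-0.05],[0,0,0],0],[[0,0,-0.05],[0,0,0],0],[[0,0,-0.05],[0,0,0],0]]'; python3 -m inch '[[[0,0,-0.05],[0,0,0],0],[[0,0,-0.05],[0,0,0],0],[[0,0,-0.05],[0,0,0],0]]'
```

```text
time: 20.35
tool_pos: [521.7, 166.1, 111.3]
tcp_rot: [-180.0, 0.0, 108.7]
ft_force: [0.1, 1.0, -1.1]
finger_gap: 15.3
time: 20.65
tool_pos: [521.7, 166.1, 111.8]
tcp_rot: [180.0, 0.0, 108.7]
ft_force: [-0.1, -0.5, -1.2]
finger_gap: 15.2
```

```bash
python3 -m inch '[[[0,0,-0.05],[0,0,0],0],[[0,0,-0.05],[0,0,0],0],[[0,0,-0.05],[0,0,0],0]]'; python3 -m inch '[[[0,0,-0.05],[0,0,0],0],[[0,0,-0.05],[0,0,0],0],[[0,0,-0.05],[0,0,0],0]]'
```

```text
time: 20.95
tool_pos: [521.8, 166.1, 112.3]
tcp_rot: [180.0, -0.0, 108.7]
ft_force: [-0.5, 0.4, -1.2]
finger_gap: 15.3
time: 21.25
tool_pos: [521.8, 166.1, 112.8]
tcp_rot: [180.0, 0.0, 108.7]
ft_force: [0.3, 0.2, -2.0]
finger_gap: 15.1
```

```bash
python3 -m inch '[[[0,0,-0.05],[0,0,0],0],[[0,0,-0.05],[0,0,0],0],[[0,0,-0.05],[0,0,0],0]]'
```

```text
time: 21.55
tool_pos: [521.8, 166.1, 113.3]
tcp_rot: [180.0, 0.0, 108.7]
ft_force: [-0.0, -0.4, -1.3]
finger_gap: 15.3
```

```bash
python3 -m inch '[[[0,0,-0.05],[0,0,0],0],[[0,0,-0.05],[0,0,0],0],[[0,0,-0.05],[0,0,0],0]]'; python3 -m inch '[[[0,0,-0.05],[0,0,0],0],[[0,0,-0.05],[0,0,0],0],[[0,0,-0.05],[0,0,0],0]]'
```

```text
time: 21.85
tool_pos: [521.8, 166.1, 113.8]
tcp_rot: [180.0, -0.0, 108.7]
ft_force: [-0.3, -0.1, -1.5]
finger_gap: 15.0
time: 22.15
tool_pos: [521.7, 166.1, 114.2]
tcp_rot: [-180.0, -0.0, 108.7]
ft_force: [0.3, -0.3, -3.4]
finger_gap: 15.2
```

Run:
```python
from h import *
s=viewer.snapshot("scene")[:,:,::-1]; cv2.imwrite("pics/c8.png",up(s,240,130,70,115,5))
plan((522.1,166.2,105.6),108.7)
```

```text
t 22.2 pos [521.7 166.  114.2] rot [-179.99    0.    108.71] F [ 0.23 -0.13 -2.82] gap 15.1
shift cm [0.001 0.045 0.856] rotvec [-0.0002  0.      0.0001]
```

View pics/c8.png

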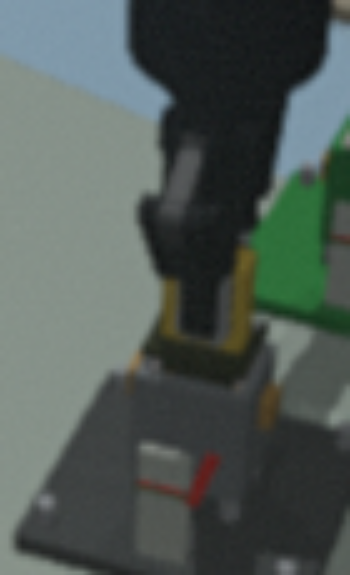

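```bash
python3 -m inch '[[[0,0,-0.03],[0,0,0],0],[[0,0,-0.05],[0,0,0],0],[[0,0,-0.05],[0,0,0],0],[[0,0,-0.05],[0,0,0],0]]'; python3 -m inch '[[[0,0,-0.03],[0,0,0],0],[[0,0,-0.05],[0,0,0],0],[[0,0,-0.05],[0,0,0],0],[[0,0,-0.05],[0,0,0],0]]'
```

```text
time: 22.6
tool_pos: [521.6, 166.1, 114.6]
tcp_rot: [-180.0, -0.0, 108.7]
ft_force: [1.0, 0.3, -4.4]
finger_gap: 14.6
time: 23.0
tool_pos: [521.6, 166.0, 115.1]
tcp_rot: [-180.0, -0.0, 108.7]
ft_force: [2.4, -0.5, -7.8]
finger_gap: 15.4
```

```bash
python3 -m inch '[[[0,0,-0.03],[0,0,0],0],[[0,0,-0.05],[0,0,0],0],[[0,0,-0.05],[0,0,0],0],[[0,0,-0.05],[0,0,0],0]]'; python3 -m inch '[[[0,0,-0.03],[0,0,0],0],[[0,0,-0.05],[0,0,0],0],[[0,0,-0.05],[0,0,0],0],[[0,0,-0.05],[0,0,0],0]]'
```

```text
time: 23.4
tool_pos: [521.6, 166.0, 115.5]
tcp_rot: [-180.0, -0.0, 108.7]
ft_force: [3.2, -0.1, -11.7]
finger_gap: 15.3
time: 23.8
tool_pos: [521.5, 166.1, 116.0]
tcp_rot: [-180.0, -0.0, 108.7]
ft_force: [2.0, -0.4, -13.2]
finger_gap: 15.4
```

```bash
python3 -m inch '[[[0,0,-0.02],[0,0,0],0],[[0,0,-0.04],[0,0,0],0],[[0,0,-0.04],[0,0,0],0],[[0,0,-0.04],[0,0,0],0],[[0,0,-0.04],[0,0,0],0],[[0,0,-0.04],[0,0,0],0]]'
python3 - <<'E'
from h import *
s=viewer.snapshot("scene")[:,:,::-1]; cv2.imwrite("pics/c9.png",up(s,240,130,70,115,5))
plan((522.1,166.2,105.6),108.7)
E
python3 -m inch '[[[0,0,0],[0,0,0],0],[[0,0,0],[0,0,0],0],[[0,0,0],[0,0,0],0],[[0,0,0],[0,0,0],0],[[0,0,0],[0,0,0],0]]'
```

```text
time: 24.4
tool_pos: [521.5, 166.0, 116.5]
tcp_rot: [-180.0, -0.0, 108.7]
ft_force: [2.8, 1.7, -16.2]
finger_gap: 15.1
t 24.45 pos [521.6 166.  116.5] rot [-179.97    0.    108.71] F [  2.57   0.51 -15.32] gap 15.6
shift cm [0.002 0.058 1.091] rotvec [-0.0004  0.      0.0001]
time: 24.95
tool_pos: [521.6, 166.0, 116.6]
tcp_rot: [-180.0, -0.0, 108.7]
ft_force: [2.0, 0.7, -15.7]
finger_gap: 15.4
```

View pics/c9.png

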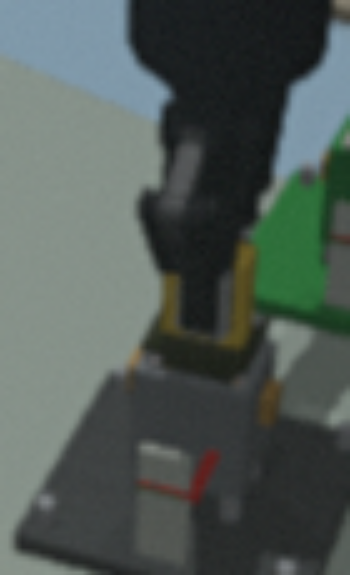

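```bash
python3 -m inch '[[[0,0,0.05],[0,0,0],0],[[0,0,0.1],[0,0,0],0],[[0,0,0.2],[0,0,0],0],[[0,0,0.3],[0,0,0],0],[[0,0,0.45],[0,0,0],0],[[0,0,0.6],[0,0,0],0],[[0,0,0.75],[0,0,0],0],[[0,0,0.9],[0,0,0],0],[[0,0,1],[0,0,0],0],[[0,0,1.05],[0,0,0],0],[[0,0,1.05],[0,0,0],0],[[0,0,1.05],[0,0,0],0]]';  python3 -m inch '[[[0,0,0.05],[0,0,0],0],[[0,0,0.05],[0,0,0],0],[[0,0,0.05],[0,0,0],0]]'
```

```text
time: 26.15
tool_pos: [521.8, 166.1, 106.2]
tcp_rot: [180.0, -0.0, 108.7]
ft_force: [-1.1, -0.2, -1.2]
finger_gap: 14.9
time: 26.45
tool_pos: [521.8, 166.1, 105.7]
tcp_rot: [180.0, 0.0, 108.7]
ft_force: [0.4, 0.5, -1.5]
finger_gap: 15.0
```

```bash
python3 -m inch '[[[0,0,0.05],[0,0,0],0],[[0,0,0.08],[0,0,0],0],[[0,0,0.08],[0,0,0],0],[[0,0,0.08],[0,0,0],0]]'
```

```text
time: 26.85
tool_pos: [521.8, 166.1, 105.1]
tcp_rot: [180.0, 0.0, 108.7]
ft_force: [-0.9, 0.1, 0.6]
finger_gap: 15.2
```

```bash
python3 -m inch '[[[0,0,0],[0,0,0],0.25],[[0,0,0],[0,0,0],0.35],[[0,0,0],[0,0,0],0.45],[[0,0,0],[0,0,0],0.5],[[0,0,0],[0,0,0],0.5],[[0,0,0],[0,0,0],0.5]]'
python3 - <<'E'
from h import *
s=viewer.snapshot("scene")[:,:,::-1]; cv2.imwrite("pics/c10.png",up(s,240,130,70,115,5))
plan((522.1,166.2,105.6),108.7)
E
```

```text
time: 27.45
tool_pos: [521.8, 166.1, 104.9]
tcp_rot: [180.0, 0.0, 108.7]
ft_force: [0.4, 0.6, 0.3]
finger_gap: 42.5
t 27.5 pos [521.8 166.1 104.9] rot [180.    -0.   108.71] F [-0.57  0.77 -0.97] gap 42.7
shift cm [-0.002  0.036 -0.069] rotvec [ 0.0001 -0.      0.0002]
```

View pics/c10.png

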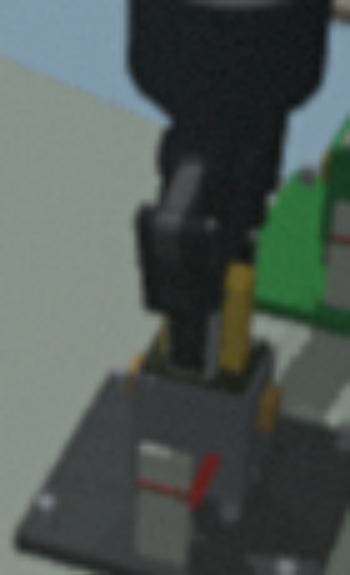

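Fingers are open and clear of the grip, and the flange is on the rim. I'll raise the arm straight up and away.

```bash
python3 -m inch '[[[0,0,-0.3],[0,0,0],0.5],[[0,0,-1],[0,0,0],0.5],[[0,0,-2],[0,0,0],0.5],[[0,0,-3.5],[0,0,0],0.5],[[0,0,-5],[0,0,0],0.5],[[0,0,-7],[0,0,0],0.5],[[0,0,-9],[0,0,0],0.5],[[0,0,-10.5],[0,0,0],0.5],[[-3,0,-11.5],[0,0,0],0.5],[[-6,0,-12],[0,0,0],0.5],[[-9,0,-12],[0,0,0],0.5],[[-12,0,-12],[0,0,0],0.5],[[-15,0,-12],[0,0,0],0.5],[[-17,0,-12],[0,0,0],0.5],[[-18,0,-12],[0,0,0],0.5],[[-18,0,-12],[0,0,0],0.5],[[-18,0,-12],[0,0,0],0.5]]'
python3 - <<'E'
from h import *
t=np.ascontiguousarray(viewer.snapshot("top")[:,:,::-1]); s=np.ascontiguousarray(viewer.snapshot("scene")[:,:,::-1])
cv2.imwrite("pics/tF.png",t);cv2.imwrite("pics/sF.png",s)
x,y,w,h=190,155,70,70
u=up(t,x,y,w,h);hs=cv2.cvtColor(u,cv2.COLOR_BGR2HSV)
m=((hs[...,0]>24)&(hs[...,0]<35)&(hs[...,2]>115)&(hs[...,1]>150)).astype(np.uint8)
c=upc(big(m),x,y); print("yellow top, at z=131:",rect("top",c,131))
S=up(s,240,160,70,85,6)
P=corners((521.9,166.8),108.7,36,46,87); 
for q in (proj("scene",P)-[240,160]+.5)*6: cv2.circle(S,tuple(int(v) for v in q),3,(255,0,255),1)
for q in (proj("scene",corners((521.9,166.8),108.7,16,36,131))-[240,160]+.5)*6: cv2.circle(S,tuple(int(v) for v in q),3,(0,0,255),1)
U=np.zeros((S.shape[0],u.shape[1],3),np.uint8);U[:u.shape[0]]=u
cv2.imwrite("pics/c11.png",np.hstack([U,S])[:600,:840][:, :])
plan((522.1,166.2,105.6),108.7)
E
```

```text
time: 29.2
tool_pos: [579.3, -3.8, 225.1]
tcp_rot: [180.0, -0.0, 108.7]
ft_force: [0.8, 0.3, -0.5]
finger_gap: 42.9
yellow top, at z=131: (array([521.8, 166.3]), array([17.1, 37.6], dtype=float32), 108.6)
t 29.3 pos [579.3  -3.3 225.1] rot [ 1.8000e+02 -2.0000e-02  1.0877e+02] F [ 0.34 -0.63 -0.06] gap 42.9
shift cm [17.883  0.041 11.951] rotvec [ 0.0001 -0.0003  0.0012]
```

```bash
python3 -c "
import cv2;i=cv2.imread('pics/c11.png');print(i.shape);cv2.imwrite('pics/c11b.png',cv2.resize(i,(790,int(i.shape[0]*790/i.shape[1]))))"
```

```text
(510, 840, 3)
```

View pics/c11b.png

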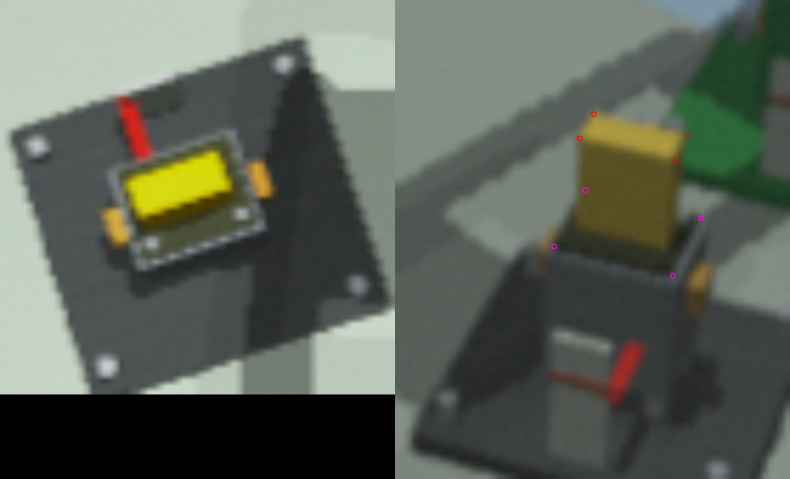

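View pics/sF.png

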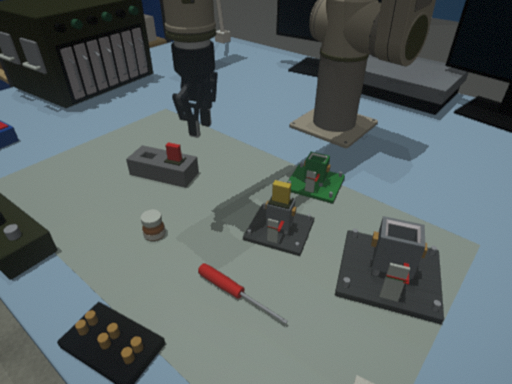

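The module is home: its flange is on the rim, its top matches the expected corners in the scene view, and it is centred within about 0.5 mm. The other items look undisturbed.

```bash
python3 -c "
from bench import r
print(r.hand_in())"
```

```text
the job is handed in; nothing more can be done
None
```

I fitted the yellow-gripped module into the smaller dark gauge, pull-tested the latch, and left it fully home. The job was handed in at about 29 s; the hand-in reports no verdict.

- **Press:** the latches snapped in with at most about 10 N read at the ends of the moves. I then seated the flange on the rim at about 9 N read, roughly 11 N once the module's weight is added. That is well under the 24 N limit.
- **Pull:** the module lifted freely by about 9 mm before the latch took the load. I raised the pull in small steps to about 14 N (15.7 N read, including the module's weight) and held it for over 0.5 s. The latch held.
- **Final check:**
  - The top camera puts the grip 0.5 mm from the mouth's centre, with the same heading.
  - In the scene camera the flange lies on the rim and the grip's top is at its expected corners.
  - The spare module, jar and screwdriver look undisturbed by eye; I did not measure them again.
  - The arm is clear of everything.

I did not read the gauge scale itself, because it is too coarse in the pictures. The pull and press values come from the wrist sensor and the arm's height, and forces between readings were not recorded. No check failed or disagreed.

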